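# Flip the ratchet pawl and open the clamp on the phone under repair

## Robot

A 6-joint arm with a two-finger parallel gripper is mounted at the origin on a cart in front of the work surface, level with it; the furniture and walls round the work are solid. World frame = base frame: x ahead of the robot, y to its left, z up, the work surface at z = 0. Lengths are in m, angles in rad, forces in N, time in s.
With the tool pointing down it reaches from about 0.25 to 0.775 m from the base axis. Payload 4 kg.
Tool frame: the origin (TCP) lies between the finger pads; the fingertips stand 14 mm ahead of it and the grasp point (between the pads) lies 5 mm behind it (robot.tips_ahead is the distance from the TCP to the fingertips, in m); z points along the fingers, y is the direction in which the jaws open and shut (so a half turn about z gives the same grasp; the last joint's range is limited). The gripper opens to 94 mm and grips with 3 to 60 N. Pads are 16 mm wide; open, the fingers measure 119 mm over their backs; the gripper's body (75 mm by 177 mm) begins 78 mm behind the grasp point.
Start: joints at [-1.386, 0.087, 1.371, -0, 1.684, -0.103], TCP at [0.156, -0.527, 0.22] pointing down, gripper open.
Joint ranges: [-3.1, 3.1], [-0.76, 2.03], [0.27, 2.55], [-1.08, 4.22], [0.17, 2.65], [-2.57, 2.57]. Speed limits (rad/s): [2.79, 2.79, 3.14, 3.14, 3.14, 3.14].

## Interface

Orientations are given as [roll, pitch, yaw] about the fixed x, y, z axes, in that order (R = Rz(yaw) Ry(pitch) Rx(roll)).
In Python, from bench import robot, optics, job gives the robot as it stands.
- The arm moves only by the tool apply_moves, never from a script. Its argument "moves" is a list of rows, each a list of 3 entries, a list of its own where there are three numbers: the shift along the tool's x, y, z in cm, then the turn, a rotation vector about the tool's x, y, z in rad, then the opening, from 0 (shut) to 1 (fully open). In form: [[[tx, ty, tz], [rx, ry, rz], grip], ...]. A call has exactly 10 rows; each row is the pose to reach, as a shift and turn from the pose commanded when the call began, along the tool's axes at that moment; what a row does not reach only later rows make up. A row lasts 1/12 s, in which the tool goes at most 41.7 mm and 7.16 degrees, less where a joint would pass 70% of its speed; a pose out of reach is approached as far as the arm can. A call with a gripper value outside its range is refused whole. The fingers move at their own pace and stop on an object; the grip force is fixed at half the most. Time passes only in rows, so rows that repeat a pose let the fingers close, or fill a call up. It gives the time, the measured TCP pose, the force and the opening at its end, in the units of the state.
- robot.get_obs(): the state, without advancing time (a new reading comes with each control period).
- optics.snapshot(name): name is "side" or "top"; returns the picture (480x640x3 uint8, red, green, blue); there is no depth.
- optics.get_calibration(name): a dict with "fx", "fy", "cx", "cy" (pixels), "rvec" (rotation vector, rad) and "tvec" (3), from world to camera coordinates, as OpenCV has them. Camera axes: x right, y down, z forward; pixel columns grow to the right and rows downward; lengths in m; the calibration is good to about 2 mm. A picture is of the moment at which its call begins. get_calibration takes no time and is no camera call.
- job.close_job(): hands the job in, once; it reports no verdict.
The state is a dict: "time": time; "joint_positions": joint angles; "qvel": joint speeds; "joint_torque": joint torques, N m; "tool_pos": TCP position; "ee_rot": TCP orientation; "wrist_force": force on the tool from outside, world axes, zero at the start; "wrist_torque": the same for the moment, N m; "width": finger opening in m.
Only numpy, scipy, OpenCV 4.12 (cv2) and the standard library are available. Lean on these libraries where they do the work, as an engineer would, in place of code of your own. Each camera call takes 0.05 s, during which the arm holds its last target.

## Task

Two ratchet clamps stand on the bench, each holding a phone. On the clamp that holds the phone with its green circuit board exposed, first flip the red-balled pawl lever over, away from the phone, so that it stays out of the ratchet; then draw the blue jaw fully back, away from the phone, and let go. Leave the phone lying on the clamp's bed, and do not operate the clamp that holds the plain black phone.

Things in the scene. Friction and masses are not known exactly. Their poses are not given: they have to be found in the camera images.
- clamp: Clamp to open, holding the green-board phone; fixed. Origin on the bench under its bed, z up, +x from pawl and blue jaw toward the phone (away from the robot at yaw 0), +y left of +x. In mm in this frame: bed x -104..96, y -75..75, top z 12; fixed jaw x 82..96, top z 30; blue jaw x 2..15, y -56..56, top z 30; grey pawl cheeks x -81..-51, y -61..-29, top z 42. Space above is free.
- pawl_ball (a point): Centre of the 18 mm red ball on that clamp's pawl lever, a 7 mm steel rod. It is 60 mm from the hinge pin, which lies along y at x -60, y -45, z 36 mm in the clamp's frame. Engaged, the lever leans 55 degrees above +x: ball at x -26, y -45, z 85. Flipped, it leans 35 degrees above -x: ball at x -109, z 70. Its axes turn with the lever.
- pull_tab (a point): Middle of the upright blue tab on that clamp's jaw, by which the jaw is drawn: 12 mm thick along the clamp's x, 30 mm wide along y, free part from z 30 to 64 mm. With the jaw closed the point is at x 8, y 35, z 50 mm in the clamp's frame. Axes as the clamp's.
- clamp_pawl (a joint): Angle of that pawl, rad. 0 = engaged, lever leaning toward the phone; grows to 1.57 as it swings over the top toward the clamp's -x. Weighted by its ball: past about 0.8 it falls over and stays, before that it falls back to 0. Takes under 1 N at the ball. While engaged, its nose in the rack lets the jaw go back about 2 mm at most.
- clamp_jaw (a joint): Travel of that clamp's blue jaw, m. 0 = closed on the phone; grows as the jaw slides toward the clamp's -x, to the stop at 0.050. Sliding takes about 3 N; it stays where it is left.
- board_phone: The phone under repair, green circuit board exposed, 68 x 138 x 10 mm, loose, lying flat on the clamp's bed (underside at z 12 mm) between the jaws, its long sides along the clamp's y. Origin: centre of its underside; z up.
- other_clamp_pawl (a joint): Pawl angle of the other, identical clamp, which holds the plain black phone, rad: 0 = engaged. To be left alone.

How it is judged:
By the outcome, as a careful person would: the job done as asked, in the order asked, and still so for the second after the job is handed in, with the robot touching nothing.
It also fails if it takes over 40 s, if anything falls off the work surface, if the arm or the gripper's body presses on something with over 40 N, if the wrist force passes 120 N, or if a joint passes its speed limit or range.

## Working session

There is one attempt and no reset: what is moved stays moved. The work goes in short steps, Python scripts to look and compute and a tool call to move; the robot and the scene stay as the last step left them, time stands still between calls to the robot, and variables do not carry over. Pictures are saved under pics/ and viewed, and the job is handed in when it is done.

Besides the shell and the picture viewer there is one more tool, called after "Call:" as name(argument=value, ...), one argument or row to a line, values as JSON. apply_moves: Moves the arm, as the interface text tells. Its arguments: {"type":"object","properties":{"moves":{"type":"array"}},"required":["moves"]}

```bash
mkdir -p pics; ls; python3 - <<'E'
from bench import robot, optics, job
import cv2
for n in ("side","top"):
    im=optics.snapshot(n); cv2.imwrite(f"pics/{n}0.png",im[:,:,::-1]); print(n,optics.get_calibration(n))
print(robot.get_obs())
E
```

```text
pics
side {'fx': 531.054146530973, 'fy': 531.054146530973, 'cx': 316.9392987794304, 'cy': 238.97082093901687, 'rvec': array([ 2.18660282, -0.19421527,  0.07455158]), 'tvec': array([-0.55322846,  0.1295448 ,  0.89697372])}
top {'fx': 561.936460598113, 'fy': 561.936460598113, 'cx': 319.57390123012357, 'cy': 238.26236676164172, 'rvec': array([ 2.15492774, -2.20019348,  0.0725643 ]), 'tvec': array([-0.0086617 ,  0.57424591,  1.20631777])}
{'time': 0.1, 'joint_positions': array([-1.38612035e+00,  8.79109543e-02,  1.37206126e+00, -7.22607827e-06,
        1.68358800e+00, -1.03075808e-01]), 'qvel': array([ 0.00157224, -0.00113819, -0.00466444,  0.00066959, -0.00090031,
       -0.00052073]), 'joint_torque': array([ 1.34020214e-03, -3.41254628e+01, -3.03301156e+01,  7.20328954e-02,
        3.04137950e-02, -9.02491138e-05]), 'tool_pos': array([ 0.15601175, -0.52694197,  0.2184261 ]), 'ee_rot': array([-3.13963480e+00, -1.95305385e-04,  2.87750786e-01]), 'wrist_force': array([ 0.6069313 , -0.64559939, -0.40493673]), 'wrist_torque': array([-0.01384373, -0.03202395, -0.06600887]), 'width': 0.09396681851945798}
```

View pics/side0.png

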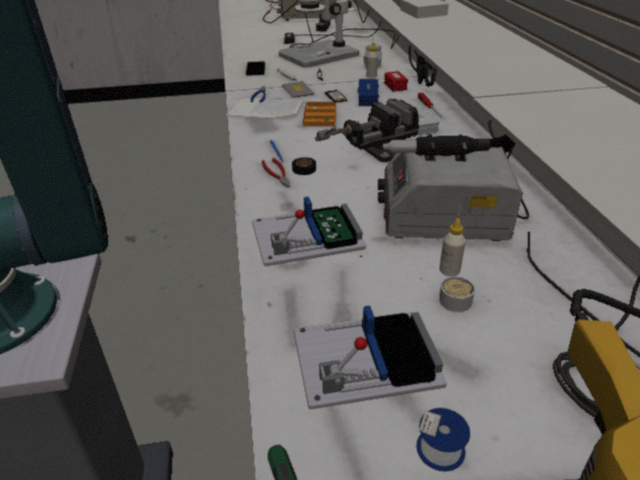

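View pics/top0.png

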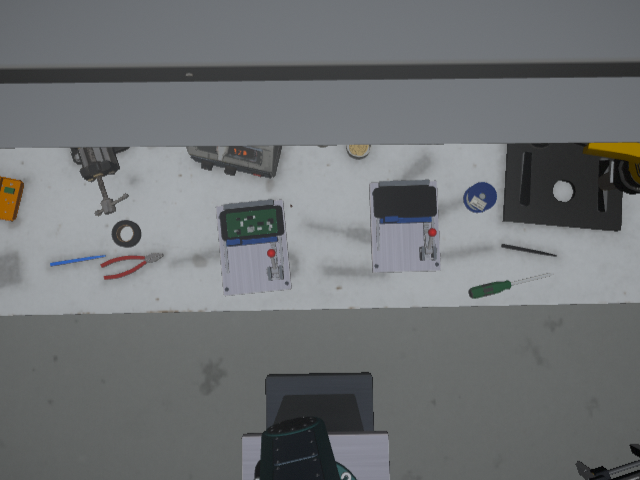

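The green-board clamp is the left one in the top view, with its ball near (271,253). In the side view it is the far one, with its ball near (300,213). I'll measure both next.

```bash
cat > h.py <<'E'
import numpy as np, cv2
from bench import robot, optics, job
def cal(n):
    c=optics.get_calibration(n); K=np.array([[c['fx'],0,c['cx']],[0,c['fy'],c['cy']],[0,0,1.]])
    return K,cv2.Rodrigues(c['rvec'])[0],np.array(c['tvec']).reshape(3)
def ray(n,uv):
    K,R,t=cal(n); d=R.T@np.linalg.inv(K)@np.array([uv[0],uv[1],1.]); return -R.T@t,d/np.linalg.norm(d)
def plane(n,uv,z):
    o,d=ray(n,uv); return o+d*(z-o[2])/d[2]
def tri(a,b):
    K,R,t=cal('side');P1=K@np.c_[R,t];K,R,t=cal('top');P2=K@np.c_[R,t]
    X=cv2.triangulatePoints(P1,P2,np.array(a,float).reshape(2,1),np.array(b,float).reshape(2,1)).ravel();return X[:3]/X[3]
def proj(n,p):
    K,R,t=cal(n);q=K@(R@np.array(p)+t);return q[:2]/q[2]
def blobs(im,kind):
    h=cv2.cvtColor(im,cv2.COLOR_RGB2HSV)
    m={'red':cv2.inRange(h,(0,150,90),(8,255,255))|cv2.inRange(h,(172,150,90),(180,255,255)),
       'blue':cv2.inRange(h,(100,130,50),(125,255,255)),'green':cv2.inRange(h,(50,90,20),(90,255,255))}[kind]
    n,l,s,c=cv2.connectedComponentsWithStats(m)
    return [(s[i].tolist(),c[i].round(1).tolist()) for i in range(1,n) if s[i][4]>15],m
def clampw(p,o,yaw):
    c,s=np.cos(yaw),np.sin(yaw);return np.array([o[0]+c*p[0]-s*p[1],o[1]+s*p[0]+c*p[1],p[2]])
E
python3 - <<'E'
from h import *
for n in ('side','top'):
    im=cv2.imread(f'pics/{n}0.png')[:,:,::-1].copy()
    for k in('red','blue','green'): print(n,k,blobs(im,k)[0])
    a=im[190:275,240:375] if n=='side' else im[185:305,205:305]
    cv2.imwrite(f'pics/{n}0c.png',cv2.resize(a[:,:,::-1],None,fx=5,fy=5,interpolation=cv2.INTER_CUBIC))
E
```

```text
side red [([386, 72, 21, 10, 85], [395.9, 76.8]), ([420, 93, 12, 12, 38], [426.2, 99.2]), ([273, 159, 12, 17, 37], [280.2, 166.8]), ([263, 161, 17, 17, 35], [269.1, 169.5]), ([296, 210, 8, 6, 34], [299.2, 212.5]), ([355, 338, 11, 10, 82], [360.3, 342.1])]
side blue [([359, 80, 19, 21, 291], [368.4, 88.7]), ([271, 141, 11, 19, 41], [275.9, 149.1]), ([305, 197, 17, 47, 241], [312.1, 221.2]), ([364, 306, 24, 74, 526], [374.6, 343.5]), ([417, 409, 52, 62, 1383], [447.4, 437.1])]
side green [([0, 0, 38, 64, 691], [17.2, 29.5]), ([0, 33, 5, 16, 24], [1.7, 39.5]), ([0, 49, 73, 112, 1496], [35.3, 98.6]), ([0, 84, 6, 17, 36], [1.8, 91.9]), ([0, 99, 20, 16, 67], [12.3, 106.5]), ([18, 107, 14, 13, 63], [24.7, 112.5]), ([2, 116, 19, 12, 66], [12.0, 120.7]), ([0, 121, 18, 17, 68], [8.2, 128.6]), ([6, 128, 99, 133, 3152], [52.4, 199.4]), ([0, 148, 6, 8, 24], [2.2, 151.5]), ([48, 155, 9, 9, 29], [51.8, 158.8]), ([66, 154, 11, 18, 64], [70.6, 163.5]), ([1, 156, 12, 11, 37], [6.1, 160.1]), ([51, 162, 14, 12, 52], [58.3, 167.5]), ([0, 197, 13, 14, 94], [5.8, 203.2]), ([313, 208, 41, 35, 681], [333.1, 224.9]), ([0, 216, 26, 49, 468], [9.7, 243.1]), ([31, 222, 8, 13, 25], [34.0, 228.1]), ([0, 275, 55, 65, 1463], [27.0, 306.0]), ([0, 333, 25, 17, 149], [8.0, 341.4]), ([269, 446, 20, 34, 338], [277.5, 458.1]), ([287, 464, 9, 16, 56], [290.2, 473.1])]
top red [([429, 229, 7, 7, 40], [432.1, 231.8]), ([268, 250, 7, 7, 39], [271.0, 252.6])]
top blue [([464, 183, 33, 29, 420], [482.5, 193.7]), ([385, 216, 46, 7, 205], [406.8, 219.2]), ([242, 237, 35, 7, 139], [259.4, 240.1]), ([227, 239, 13, 6, 64], [233.0, 241.7]), ([50, 256, 55, 10, 132], [74.3, 260.2])]
top green [([4, 187, 10, 6, 39], [8.5, 189.7]), ([227, 209, 51, 29, 709], [251.9, 221.4]), ([492, 281, 19, 12, 141], [500.6, 285.9]), ([472, 288, 12, 10, 88], [477.6, 292.2])]
```

View pics/side0c.png

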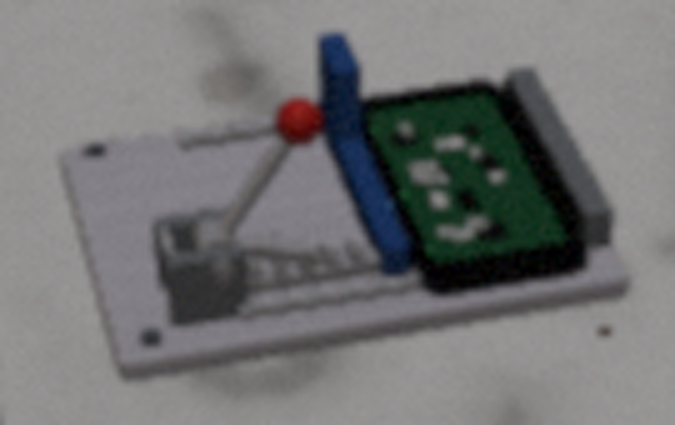

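View pics/top0c.png

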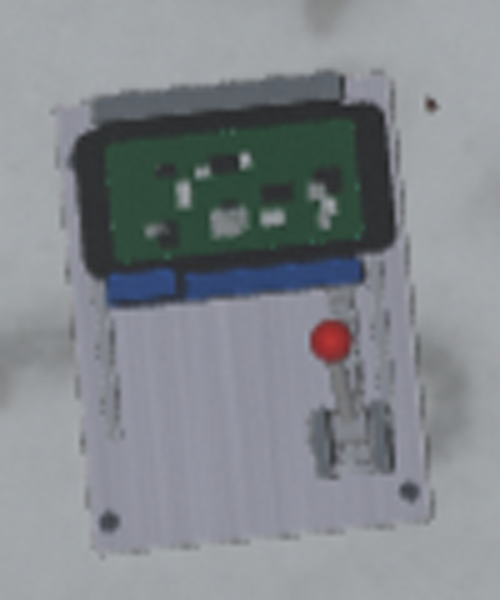

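In the crops, the ball sits at about (300,213.5) in the side view and (271,253) in the top view. The bed corners are clear in the top view. I'll fit the clamp pose from those corners and check it against the ball and tab.

```bash
python3 - <<'E'
from h import *
C=np.array([[382,70],[432,520],[98,553],[57,108]])/5.+[205,185]-.4
M=np.array([[.096,-.075],[-.104,-.075],[-.104,.075],[.096,.075]])
W=np.array([plane('top',c,.012)[:2] for c in C]);print(W, np.linalg.norm(W[0]-W[1]),np.linalg.norm(W[1]-W[2]),np.linalg.norm(W[0]-W[3]))
S=np.array([[65,152],[122,375],[625,285]])/5.+[240,190]-.4
print('side corners',[plane('side',c,.012).round(4) for c in S])
a=M-M.mean(0);b=W-W.mean(0)
yaw=np.arctan2((a[:,0]*b[:,1]-a[:,1]*b[:,0]).sum(),(a*b).sum())
R=np.array([[np.cos(yaw),-np.sin(yaw)],[np.sin(yaw),np.cos(yaw)]]);o=W.mean(0)-R@M.mean(0)
print('o',o,'yaw',yaw)
ball=tri((299.3,213.3),(271,252.6));print('ball tri',ball,'pred',clampw([-.026,-.045,.085],o,yaw))
tt=clampw([.008,.035,.064],o,yaw);print('tab top',tt,proj('top',tt),proj('side',tt))
for p in ([-.109,-.045,.070],[-.060,-.045,.036],[.008,.035,.050],[-.042,.035,.050]):print(p,clampw(p,o,yaw).round(4))
E
```

```text
[[0.66467988 0.06319797]
 [0.46551289 0.04429897]
 [0.45407837 0.19090638]
 [0.6508549  0.20766373]] 0.20006164874949217 0.1470526455417729 0.14512575474132597
side corners [array([0.4583, 0.1878, 0.012 ]), array([0.4686, 0.0351, 0.012 ]), array([0.6631, 0.0539, 0.012 ])]
o [0.5627658  0.12687093] yaw 0.08865767897507643
ball tri [0.54230648 0.07979157 0.08651873] pred [0.54085229 0.07974558 0.085     ]
tab top [0.56763543 0.1624418  0.064     ] [232.82299856 241.54764497] [305.94450745 199.36296715]
[-0.109, -0.045, 0.07] [0.4582 0.0724 0.07  ]
[-0.06, -0.045, 0.036] [0.507  0.0767 0.036 ]
[0.008, 0.035, 0.05] [0.5676 0.1624 0.05  ]
[-0.042, 0.035, 0.05] [0.5178 0.158  0.05  ]
```

Call:
apply_moves(
  moves=[
    [[2,-1.6,0],[0,0,-0.06],0],
    [[5,-4,0],[0,0,-0.14],0],
    [[8,-6.5,0],[0,0,-0.22],0],
    [[11,-9,0],[0,0,-0.3],0],
    [[14,-11.5,0],[0,0,-0.38],0],
    [[17,-14,0],[0,0,-0.46],0],
    [[20,-16.5,0],[0,0,-0.54],0],
    [[23,-19,0],[0,0,-0.62],0],
    [[26,-21,0],[0,0,-0.68],0],
    [[28,-23,0],[0,0,-0.7],0],
  ],
)

```text
time: 0.93
tool_pos: [0.3605, -0.2251, 0.2191]
ee_rot: [-3.141, -0.001, 0.992]
wrist_force: [0.4, -1.3, -0.6]
width: 0.0305
```

Call:
apply_moves(
  moves=[
    [[3,0,0],[0,0,-0.07],0],
    [[7,0.1,0],[0,0,-0.14],0],
    [[11,0.2,0],[0,0,-0.22],0],
    [[15,0.3,0],[0,0,-0.3],0],
    [[19,0.4,0],[0,0,-0.38],0],
    [[23,0.5,0],[0,0,-0.46],0],
    [[27,0.6,0],[0,0,-0.54],0],
    [[31,0.7,0],[0,0,-0.61],0],
    [[35,0.8,0],[0,0,-0.65],0],
    [[37.6,0.8,0],[0,0,-0.67],0],
  ],
)

```text
time: 1.77
tool_pos: [0.574, 0.0854, 0.2183]
ee_rot: [-3.141, -0.001, 1.662]
wrist_force: [-0.8, -1.1, -0.2]
width: 0.0006
```

```bash
python3 - <<'E'
from h import *
s=robot.get_obs();print(s['time'],s['tool_pos'],s['ee_rot'],s['joint_positions'],s['width'])
o=np.array([.5628,.1269]);y=.0887
p=s['tool_pos'];t=clampw([.006,-.045,.089],o,y);d=t-p
from scipy.spatial.transform import Rotation as R
print(t,R.from_euler('xyz',s['ee_rot']).inv().apply(d)*100)
E
```

```text
1.7667 [0.57398522 0.08536436 0.21828852] [-3.14052655e+00 -9.40999533e-04  1.66198217e+00] [ 4.94266161e-02  1.55864413e-01  1.29707714e+00  9.02046756e-04
  1.68975551e+00 -4.16531672e-02] 0.0006439083601112246
[0.57276268 0.08260841 0.089     ] [-0.27548389 -0.1330581  12.92874786]
```

Call:
apply_moves(
  moves=[
    [[-0.1,0,2],[0,0,0],0],
    [[-0.2,0,4],[0,0,0],0],
    [[-0.2,0,6],[0,0,0],0],
    [[-0.2,0,8],[0,0,0],0],
    [[-0.2,0,10],[0,0,0],0],
    [[-0.2,0,11],[0,0,0],0],
    [[-0.2,0,12],[0,0,0],0],
    [[-0.2,0,12.8],[0,0,0],0],
    [[-0.2,0,12.8],[0,0,0],0],
    [[-0.2,0,12.8],[0,0,0],0],
  ],
)

```text
time: 2.6
tool_pos: [0.5734, 0.0801, 0.0917]
ee_rot: [3.141, 0.0, 1.658]
wrist_force: [0.7, -0.1, 0.5]
width: 0.0005
```

```bash
python3 - <<'E'
from h import *
s=robot.get_obs();print(s['time'],s['tool_pos'],s['ee_rot'],s['wrist_force'])
for n in ('side','top'):
    im=optics.snapshot(n);a=im[150:275,220:385] if n=='side' else im[165:305,185:325]
    print(n,[b for b in blobs(im,'red')[0]])
    cv2.imwrite(f'pics/{n}1c.png',cv2.resize(a[:,:,::-1],None,fx=4,fy=4,interpolation=cv2.INTER_CUBIC))
E
```

```text
2.6 [0.57335733 0.08007932 0.09174996] [3.14126435e+00 6.90077377e-05 1.65772483e+00] [ 0.65004815 -0.1041853   0.45635488]
side [([386, 72, 21, 10, 85], [395.9, 76.9]), ([420, 93, 12, 12, 43], [426.0, 99.2]), ([263, 161, 5, 9, 17], [264.4, 164.8]), ([296, 210, 8, 6, 37], [299.3, 212.7]), ([355, 338, 11, 10, 85], [360.4, 342.3])]
top [([429, 229, 7, 7, 40], [432.1, 231.8])]
```

View pics/side1c.png

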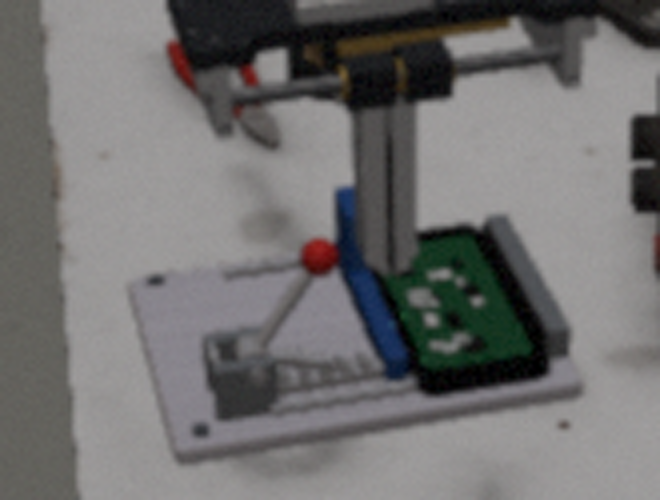

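View pics/top1c.png

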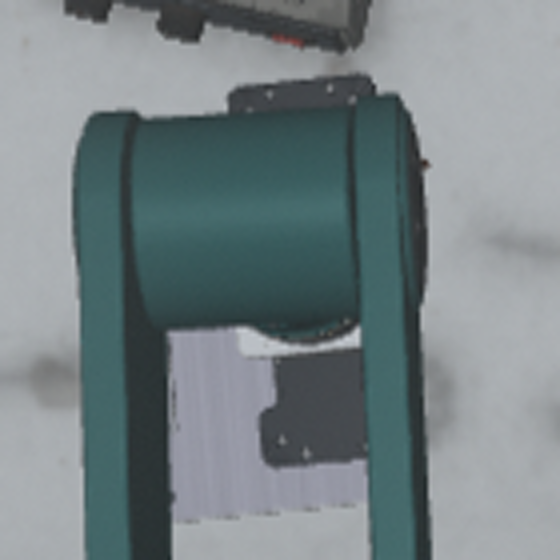

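Call:
apply_moves(
  moves=[
    [[0,-0.4,0],[0,0,0],0],
    [[0,-0.8,0],[0,0,0],0],
    [[0,-1.2,0],[0,0,0],0],
    [[0,-1.6,0],[0,0,0],0],
    [[0,-2.1,0],[0,0,0],0],
    [[0,-2.6,0],[0,0,0],0],
    [[0,-3.1,0],[0,0,0],0],
    [[0,-3.6,0],[0,0,0],0],
    [[0,-4.1,0],[0,0,0],0],
    [[0,-4.6,0],[0,0,0],0],
  ],
)

```text
time: 3.53
tool_pos: [0.5278, 0.0761, 0.0934]
ee_rot: [3.138, 0.0, 1.658]
wrist_force: [0.0, 0.1, -0.7]
width: 0.0004
```

```bash
python3 - <<'E'
from h import *
s=robot.get_obs();print(s['time'],s['tool_pos'],s['ee_rot'],s['wrist_force'])
im=optics.snapshot('side');a=im[150:275,220:385]
cv2.imwrite(f'pics/side2c.png',cv2.resize(a[:,:,::-1],None,fx=4,fy=4,interpolation=cv2.INTER_CUBIC))
E
```

```text
3.5333 [0.52778014 0.0760897  0.09343223] [3.13831108e+00 2.88150301e-04 1.65779732e+00] [ 0.02167041  0.06853368 -0.7318859 ]
```

View pics/side2c.png

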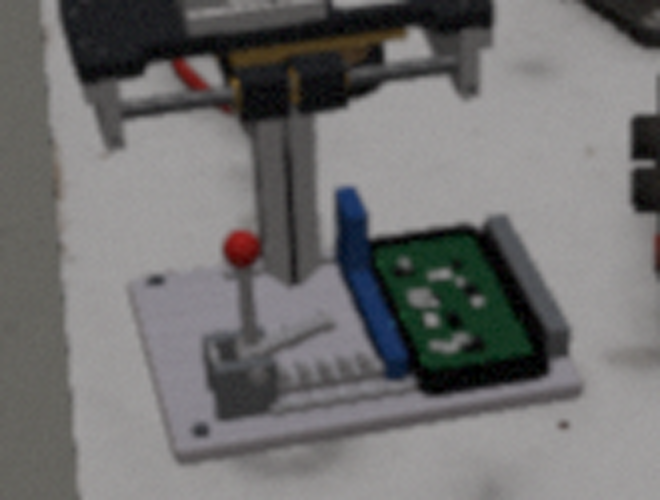

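The lever is upright against the fingers, with the ball at crop (242,248), so the push is working. I'll carry on.

Call:
apply_moves(
  moves=[
    [[0,-0.4,0],[0,0,0],0],
    [[0,-0.8,0],[0,0,0],0],
    [[0,-1.2,0],[0,0,0],0],
    [[0,-1.6,0],[0,0,0],0],
    [[0,-2.0,0],[0,0,0],0],
    [[0,-2.4,0],[0,0,0],0],
    [[0,-2.8,0],[0,0,0],0],
    [[0,-3.2,0],[0,0,0],0],
    [[0,-3.6,0],[0,0,0],0],
    [[0,-3.6,0],[0,0,0],0],
  ],
)

```text
time: 4.42
tool_pos: [0.4908, 0.073, 0.0915]
ee_rot: [-3.141, 0.0, 1.658]
wrist_force: [-0.7, 1.2, 0.6]
width: 0.0005
```

```bash
python3 - <<'E'
from h import *
s=robot.get_obs();print(s['time'],s['tool_pos'],s['ee_rot'],s['wrist_force'])
im=optics.snapshot('side');a=im[150:275,220:385]
cv2.imwrite(f'pics/side3c.png',cv2.resize(a[:,:,::-1],None,fx=4,fy=4,interpolation=cv2.INTER_CUBIC))
E
```

```text
4.4167 [0.49075035 0.07295108 0.09147565] [-3.14126133e+00  7.79268391e-05  1.65785045e+00] [-0.73977909  1.21564696  0.64401066]
```

View pics/side3c.png

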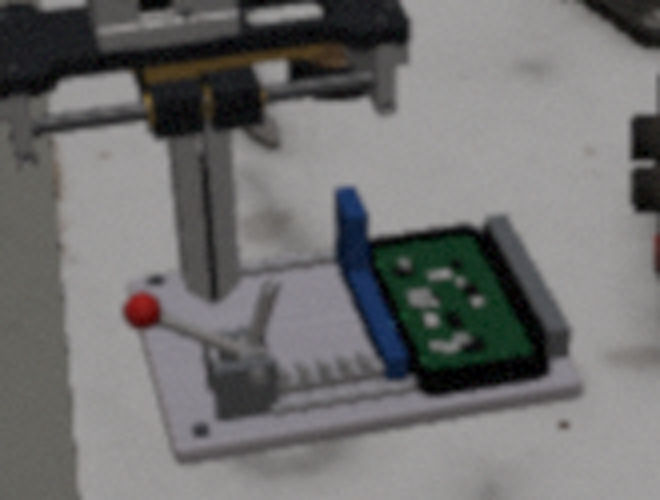

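The lever is fully flipped, with the ball at crop (142,310). Next I lift and move over the tab with the fingers half open.

Call:
apply_moves(
  moves=[
    [[0,0,-2.5],[0,0,0],0],
    [[0,0,-5],[0,0,0],0],
    [[0,0,-7],[0,0,0],0.2],
    [[2,2,-7],[0,0,0],0.5],
    [[4,4,-7],[0,0,0],0.5],
    [[6,6,-7],[0,0,0],0.5],
    [[7.5,7.5,-7],[0,0,0],0.5],
    [[8.2,8.4,-7],[0,0,0],0.5],
    [[8.2,8.4,-7],[0,0,0],0.5],
    [[8.2,8.4,-7],[0,0,0],0.5],
  ],
)

```text
time: 5.3
tool_pos: [0.568, 0.1621, 0.161]
ee_rot: [-3.141, 0.001, 1.658]
wrist_force: [0.1, 0.1, -0.1]
width: 0.0464
```

```bash
python3 - <<'E'
from h import *
from scipy.spatial.transform import Rotation as R
s=robot.get_obs();print(s['time'],s['tool_pos'],s['ee_rot'],s['wrist_force'],s['width'])
o=np.array([.5628,.1269]);y=.0887
print(R.from_euler('xyz',s['ee_rot']).inv().apply(clampw([.008,.035,.052],o,y)-s['tool_pos'])*100)
im=optics.snapshot('side');a=im[150:275,220:385]
cv2.imwrite(f'pics/side4c.png',cv2.resize(a[:,:,::-1],None,fx=4,fy=4,interpolation=cv2.INTER_CUBIC))
E
```

```text
5.3 [0.56801964 0.16207654 0.16097098] [-3.14057734e+00  5.54377722e-04  1.65847213e+00] [ 0.13586593  0.10534362 -0.09630053] 0.04641288141397
[ 0.04842156 -0.02049872 10.89709955]
```

View pics/side4c.png

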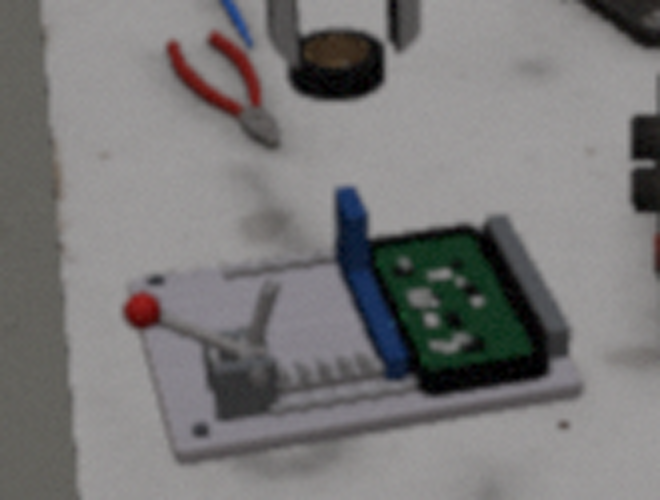

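The lever stays flipped without contact, and the fingers are centred over the tab. Descending to the tab.

Call:
apply_moves(
  moves=[
    [[0,0,2],[0,0,0],0.5],
    [[0,0,4],[0,0,0],0.5],
    [[0,0,6],[0,0,0],0.5],
    [[0,0,7],[0,0,0],0.5],
    [[0,0,8],[0,0,0],0.5],
    [[0,0,9],[0,0,0],0.5],
    [[0,0,10],[0,0,0],0.5],
    [[0,0,10.8],[0,0,0],0.5],
    [[0,0,10.8],[0,0,0],0.5],
    [[0,0,10.8],[0,0,0],0.5],
  ],
)

```text
time: 6.18
tool_pos: [0.5679, 0.1619, 0.0531]
ee_rot: [-3.141, 0.0, 1.658]
wrist_force: [0.6, 1.5, -1.1]
width: 0.047
```

```bash
python3 - <<'E'
from h import *
s=robot.get_obs();print(s['time'],s['tool_pos'],s['ee_rot'],s['wrist_force'],s['width'])
im=optics.snapshot('side');a=im[150:275,220:385]
cv2.imwrite(f'pics/side5c.png',cv2.resize(a[:,:,::-1],None,fx=4,fy=4,interpolation=cv2.INTER_CUBIC))
E
```

```text
6.1833 [0.56789048 0.16193251 0.05314213] [-3.14095078e+00  1.52985039e-04  1.65780106e+00] [ 0.55530667  1.5014219  -1.09841343] 0.04704264843586849
```

View pics/side5c.png

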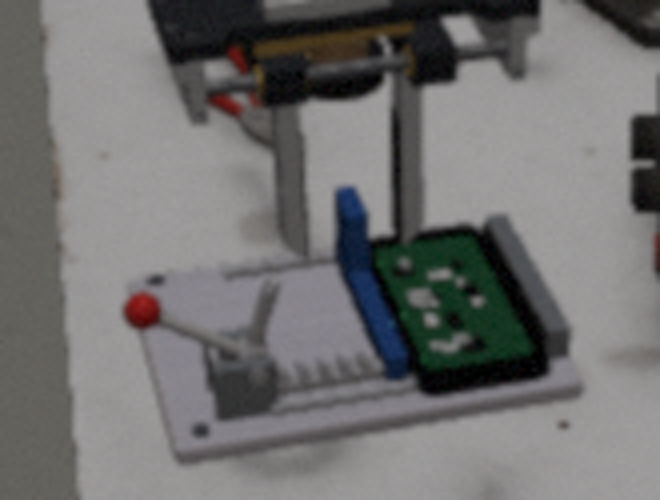

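The fingers straddle the tab with clearance on both sides. Closing.

Call:
apply_moves(
  moves=[
    [[0,0,0],[0,0,0],0.3],
    [[0,0,0],[0,0,0],0.2],
    [[0,0,0],[0,0,0],0.1],
    [[0,0,0],[0,0,0],0],
    [[0,0,0],[0,0,0],0],
    [[0,0,0],[0,0,0],0],
    [[0,0,0],[0,0,0],0],
    [[0,0,0],[0,0,0],0],
    [[0,0,0],[0,0,0],0],
    [[0,0,0],[0,0,0],0],
  ],
)

```text
time: 7.07
tool_pos: [0.5684, 0.162, 0.0536]
ee_rot: [3.141, -0.0, 1.658]
wrist_force: [0.9, 0.5, 0.3]
width: 0.0117
```

Gripped: the width reads 11.7 mm on a 12 mm tab, with negligible wrist force. Drawing back along tool -y.

Call:
apply_moves(
  moves=[
    [[0,-0.2,0],[0,0,0],0],
    [[0,-0.5,0],[0,0,0],0],
    [[0,-0.8,0],[0,0,0],0],
    [[0,-1.1,0],[0,0,0],0],
    [[0,-1.4,0],[0,0,0],0],
    [[0,-1.7,0],[0,0,0],0],
    [[0,-2.0,0],[0,0,0],0],
    [[0,-2.3,0],[0,0,0],0],
    [[0,-2.6,0],[0,0,0],0],
    [[0,-2.8,0],[0,0,0],0],
  ],
)

```text
time: 7.9
tool_pos: [0.5398, 0.1597, 0.0537]
ee_rot: [3.141, -0.0, 1.658]
wrist_force: [2.6, 1.9, -0.0]
width: 0.0116
```

Call:
apply_moves(
  moves=[
    [[0,-0.3,0],[0,0,0],0],
    [[0,-0.6,0],[0,0,0],0],
    [[0,-0.9,0],[0,0,0],0],
    [[0,-1.2,0],[0,0,0],0],
    [[0,-1.5,0],[0,0,0],0],
    [[0,-1.8,0],[0,0,0],0],
    [[0,-2.0,0],[0,0,0],0],
    [[0,-2.1,0],[0,0,0],0],
    [[0,-2.1,0],[0,0,0],0],
    [[0,-2.1,0],[0,0,0],0],
  ],
)

```text
time: 8.73
tool_pos: [0.5191, 0.1579, 0.0536]
ee_rot: [-3.141, -0.0, 1.658]
wrist_force: [1.3, 3.4, 3.0]
width: 0.0119
```

Call:
apply_moves(
  moves=[
    [[0,-0.05,0],[0,0,0],0],
    [[0,-0.1,0],[0,0,0],0],
    [[0,-0.15,0],[0,0,0],0],
    [[0,-0.2,0],[0,0,0],0],
    [[0,-0.2,0],[0,0,0],0],
    [[0,-0.2,0],[0,0,0],0],
    [[0,-0.2,0],[0,0,0],0],
    [[0,-0.2,0],[0,0,0],0],
    [[0,-0.2,0],[0,0,0],0],
    [[0,-0.2,0],[0,0,0],0],
  ],
)

```text
time: 9.57
tool_pos: [0.5189, 0.1579, 0.0537]
ee_rot: [3.138, -0.001, 1.658]
wrist_force: [5.8, 4.2, 0.0]
width: 0.0114
```

```bash
python3 - <<'E'
from h import *
s=robot.get_obs();print(s['time'],s['tool_pos'],s['ee_rot'],s['wrist_force'],s['width'])
im=optics.snapshot('side');a=im[150:275,220:385]
cv2.imwrite(f'pics/side6c.png',cv2.resize(a[:,:,::-1],None,fx=4,fy=4,interpolation=cv2.INTER_CUBIC))
E
```

```text
9.5667 [0.51892129 0.15793548 0.05366273] [ 3.13774752e+00 -6.02480603e-04  1.65770827e+00] [5.8306346  4.22171742 0.01889067] 0.011449166946755423
```

View pics/side6c.png

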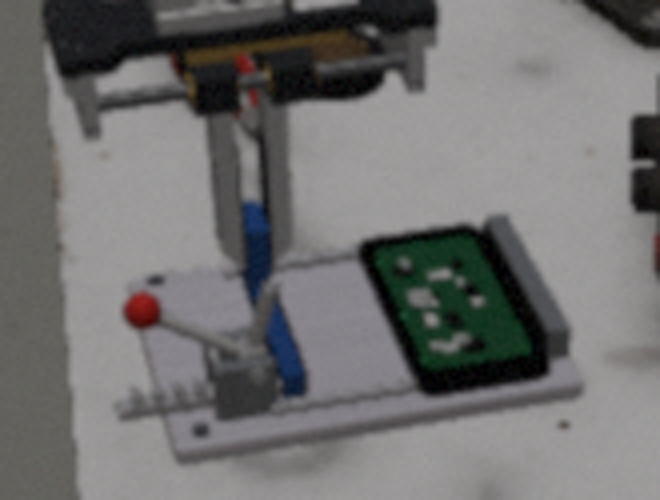

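The jaw no longer follows and the force is rising, so this looks like the stop. I'll pull a little more to confirm it.

Call:
apply_moves(
  moves=[
    [[0,-0.1,0],[0,0,0],0],
    [[0,-0.2,0],[0,0,0],0],
    [[0,-0.3,0],[0,0,0],0],
    [[0,-0.3,0],[0,0,0],0],
    [[0,-0.3,0],[0,0,0],0],
    [[0,-0.3,0],[0,0,0],0],
    [[0,-0.3,0],[0,0,0],0],
    [[0,-0.3,0],[0,0,0],0],
    [[0,-0.3,0],[0,0,0],0],
    [[0,-0.3,0],[0,0,0],0],
  ],
)

```text
time: 10.45
tool_pos: [0.5188, 0.1579, 0.0538]
ee_rot: [3.131, -0.001, 1.658]
wrist_force: [14.8, 5.2, -5.5]
width: 0.0119
```

Confirmed: the force rises to 15 N with no travel. I'll ease the preload, open and lift.

Call:
apply_moves(
  moves=[
    [[0,0.1,0],[0,0,0],0],
    [[0,0.2,0],[0,0,0],0],
    [[0,0.35,0],[0,0,0],0],
    [[0,0.35,0],[0,0,0],0.1],
    [[0,0.4,0],[0,0,0],0.3],
    [[0,0.4,0],[0,0,0],0.5],
    [[0,0.4,0],[0,0,0],0.5],
    [[0,0.4,0],[0,0,0],0.5],
    [[0,0.4,0],[0,0,0],0.5],
    [[0,0.4,0],[0,0,0],0.5],
  ],
)

```text
time: 11.28
tool_pos: [0.5178, 0.1573, 0.0531]
ee_rot: [-3.14, 0.001, 1.658]
wrist_force: [0.4, -0.3, -0.7]
width: 0.0463
```

Call:
apply_moves(
  moves=[
    [[0,0,-1],[0,0,0],0.5],
    [[0,0,-3],[0,0,0],0.5],
    [[0,0,-5],[0,0,0],0.5],
    [[0,0,-7],[0,0,0],0.5],
    [[0,0,-9],[0,0,0],0.5],
    [[0,0,-11],[0,0,0],0.5],
    [[0,0,-13],[0,0,0],0.5],
    [[0,0,-15],[0,0,0],0.5],
    [[0,0,-16],[0,0,0],0.5],
    [[0,0,-16],[0,0,0],0.5],
  ],
)

```text
time: 12.12
tool_pos: [0.5196, 0.1579, 0.2173]
ee_rot: [3.135, -0.001, 1.658]
wrist_force: [-0.5, 0.1, 0.5]
width: 0.0473
```

```bash
python3 - <<'E'
from h import *
s=robot.get_obs();print(s['time'],s['tool_pos'],s['wrist_force'],s['width'])
im=optics.snapshot('side');a=im[150:425,220:480]
print(blobs(im,'blue')[0],blobs(im,'red')[0])
o=np.array([.5628,.1269]);y=.0887
print(proj('side',clampw([-.042,.035,.064],o,y)),proj('side',clampw([-.109,-.045,.07],o,y)))
cv2.imwrite(f'pics/side7c.png',cv2.resize(a[:,:,::-1],None,fx=2,fy=2,interpolation=cv2.INTER_CUBIC))
E
```

```text
12.1167 [0.51964133 0.15790435 0.21734808] [-0.45352509  0.13088989  0.45237936] 0.04726187596802562
[([359, 80, 19, 17, 278], [368.0, 88.2]), ([368, 98, 9, 3, 18], [372.1, 99.1]), ([271, 141, 11, 19, 40], [275.8, 149.1]), ([280, 201, 7, 24, 95], [283.5, 210.9]), ([287, 227, 9, 22, 98], [290.9, 237.8]), ([364, 306, 24, 74, 522], [374.7, 343.6]), ([417, 409, 52, 61, 1382], [447.5, 437.0])] [([386, 72, 21, 10, 85], [396.0, 76.8]), ([423, 96, 9, 9, 31], [427.3, 100.5]), ([273, 159, 12, 17, 36], [280.2, 166.8]), ([263, 161, 16, 16, 36], [268.8, 169.4]), ([252, 224, 7, 6, 35], [254.9, 226.4]), ([355, 338, 11, 10, 85], [360.3, 342.3])]
[281.42889578 203.08682541] [254.1378459  227.96408118]
```

View pics/side7c.png

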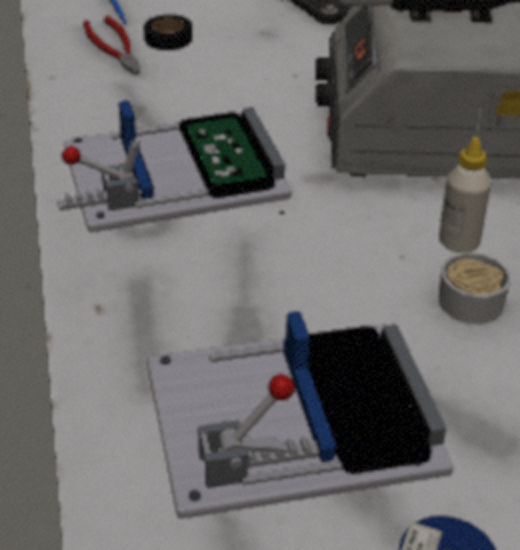

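The picture shows the jaw back, with the tab top near pixel (283,202) against a predicted (281,203). The lever is flipped, with the ball at (255,226) against a predicted (254,228). The phone is on the bed and the other clamp is unchanged.

```bash
python3 -c "
from bench import job; print(job.close_job())"
```

```text
the job is handed in; nothing more can be done
None
```

The clamp holding the green-board phone is open: I flipped its pawl lever over first, then drew the blue jaw back to its stop and let go. I handed the job in at about 12 s, with the gripper open and raised about 0.2 m, touching nothing.

- **Pawl:** I pushed the red ball over with the closed fingers. The lever stayed flipped afterwards; in the last picture the ball is within 2 px of where a flipped lever should put it.
- **Jaw:** I gripped the tab (width read 11.7 mm on a 12 mm tab) and drew it back. The tool moved about 50 mm, then stopped while the wrist force rose to about 16 N in all, so the jaw is at its stop. The tab's last position is about 2 px from the prediction for a fully open jaw.
- **Phone and other clamp:** the phone still lies on the bed, and the black phone's clamp and pawl look unchanged.
- **Disagreement:** the bed corners measured from the side view differed from those in the top view by up to about 10 mm. I used the top-view fit, which agreed with the measured ball position to about 2 mm.

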